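Start the waffle iron

ROBOT

A 6-joint arm with a two-finger parallel gripper is mounted at the origin on the work surface. World frame = base frame: x ahead of the robot, y to its left, z up, the work surface at z = 0. Lengths are in m, angles in rad, forces in N, time in s.
With the tool pointing down it reaches from about 0.425 to 0.95 m from the base axis. Payload 3.5 kg.
Tool frame: the origin (TCP) lies midway between the tips of the shut fingers; the grasp point (between the pads) lies 19 mm behind it; z points along the fingers, y is the line along which they close (so a half turn about z gives the same grasp; the last joint's range is limited). The gripper opens to 85 mm and grips with 20 to 120 N. Pads are 22 mm wide; open, the fingers measure 114 mm over their backs; the gripper's body (76 mm by 85 mm) begins 54 mm behind the grasp point. The pads swing forward as they close: fully open they stand 13 mm farther back than shut.
Start: joints at [-1.281, 0.286, 1.577, -0, 1.279, -0.15], TCP at [0.287, -0.611, 0.231] pointing down, gripper open.
Joint ranges: [-2.77, 2.77], [-0.9, 2.22], [0.21, 2.48], [-1.53, 4.67], [0.24, 2.81], [-2.84, 2.84]. Speed limits (rad/s): [2.79, 2.79, 3.14, 3.14, 3.14, 3.14].

INTERFACE

Orientations are given as a unit quaternion [x, y, z, w].
In Python, from plant import ctrl gives the robot as it stands. The module is installed in compiled form; this text tells all that it offers.
- The arm moves only by the shell command python3 -m inch 'ROWS' [FORCE]. ROWS is JSON, a list of rows, each a list of 5 numbers: the closure, from 0 (fully open) to 1 (shut), then the shift along the tool's x, y, z in m, then the turn about the tool's z in degrees. A call has 1 to 5 rows; each row is the pose to reach, as a shift and turn from the pose commanded when the call began, along the tool's axes at that moment; what a row does not reach only later rows make up. A row lasts 1/12 s, in which the tool goes at most 41.7 mm and 7.16 degrees, less where a joint would pass 70% of its speed; a pose out of reach is approached as far as the arm can. A call with a gripper value outside its range is refused whole. The fingers move at their own pace and stop on an object; FORCE is the grip in N (left out, the last holds). Time passes only in rows, so rows that repeat a pose let the fingers close. It gives the time, the measured TCP pose, the force, the opening and the grip force at its end, in the units of the state.
- ctrl.get_state(): the state, without advancing time (a new reading comes with each control period).
- ctrl.read_camera(name): name is "scene" or "top"; returns a dict with "pixels" (384x512x3 uint8, red, green, blue), "depth" (384x512 float32, m along the optical axis (not along the pixel's ray), 0 where there is no reading), "fx", "fy", "cx", "cy" (pixels), "xyz" and "rotation" of the camera in the world. Camera axes: x right, y down, z forward; pixel columns grow to the right and rows downward; lengths in m; the calibration is good to about 2 mm. A picture is of the moment at which its call begins.
- ctrl.sign_off(): hands the job in; it is judged then, once.
Trained networks look in a picture, given as the dict that the camera call returned (one of the last four; its "shot" number tells which), for a name from the list of things; names that differ only in an ending like _2 or _b are one class to them, and where a whole thing is asked for, a point or a joint stands for the part that bears it (a point fixed in the world has none). Each returns a list of dicts, best first, with "score" (0 to 1); they miss things now and then, are a little off and sometimes report something else, mostly with a low value. They report only what shows in the picture. A call takes as long as a camera call.
- ctrl.spot_in(query, picture): "at" ([column, row] in pixels, amid what is visible of it).
- ctrl.tip_of(query, picture): "at" ([column, row] in pixels: a listed point, or the origin of a listed thing).
The state is a dict: "time": time; "qpos": joint angles; "dq": joint speeds; "joint_efforts": joint torques, N m; "eef_pos": TCP position; "tcp_rot": TCP orientation; "contact_force": force on the tool from outside, world axes, zero at the start; "wrist_torque": the same for the moment, N m; "opening": opening from 0.0 (shut) to 1.0 (fully open); "finger_force": force on a finger pad.
Only numpy, scipy, OpenCV 4.12 (cv2) and the standard library are available. Lean on these libraries where they do the work, as an engineer would, in place of code of your own. Each camera call takes 0.05 s, during which the arm holds its last target. There are 200 camera calls.

TASK

Start the empty waffle iron preheating: push its raised lid down until it is fully shut, then switch the rocker on by pressing down its raised end until it tips right over, then press the long bar key all the way in, hold it for about half a second and let it come back up. Do it in that order, leave the round and square keys alone, and only push and press: nothing is to be picked up, and the crockery and other things round the iron stay where they are.

Things in the scene. Friction and masses are not known exactly. Their poses are not given: they have to be found in the camera images.
- iron: Waffle iron, fixed: steel base 250 x 300 mm, grey console 90 x 300 mm on its near side. Origin on the counter under the middle; +x from console to lid hinge, +y left, z up. Console top: 45 mm up, x -190 to -100 mm. Rocker, round, square and bar keys, all white, are on it in a row at x -145, y +102, +34, -34, -102 mm, in an order that changes, on 66 x 56 mm black bezels 5 mm thick.
- lid (a joint): Steel lid, 218 mm deep, 296 wide, 40 thick, hinged on its far side; rad, 0 = shut (hard stop), grows as it rises. Starts at 0.45 to 0.8. A stiff hinge keeps it where it is left; about 1 to 4 N down near its front edge moves it. A black tab 90 mm wide juts 20 mm from the middle of its front edge. Shut, its top is 105 mm above the counter.
- lid_push (a point): A good place to push: on the lid's top face, midway across its width, 35 mm back from the lid's front edge and 185 mm from the hinge axis (41 mm above the plane of the hinge axis when shut). It moves with the lid; its z is the normal of the lid's top face.
- lid_hinge (a point): Middle of the lid's hinge axis (along the iron's y), 64 mm above the counter, at x = +120 mm in the iron's frame. Turns with the lid.
- rocker (a joint): Rocker switch, 56 mm long (along the iron's x), 26 wide, two flat halves in a shallow V; rad, 0 = off: the near half (robot's side) slopes up, its end 10 mm above the pivot, the far half is level. 0.36 = on (hard stop): near half level, far half raised. Stays where it is left; about 3 N on the raised half tips it. Starts at 0 to 0.03.
- rocker_end (a point): On the top face of the rocker's near half, 19 mm from the pivot: the place to press. It moves with the rocker; when on, it lies 58 mm above the counter, 19 mm from the pivot towards the robot.
- rocker_pivot (a point): Bottom of the rocker's V, on its pivot, 58 mm above the counter.
- bar_key (a joint): Long bar key: 50 mm along the iron's y, 20 mm along x, flat top; m, 0 = up, 0.006 = fully in. Spring return: 1.8 N starts it, 5.4 N takes it to its hard stop.
- bar_key_top (a point): Centre of the bar key's top face, 60 mm above the counter when up; moves with the key, z up.
- round_key (a joint): Round key, 28 mm across, flat top, same height, spring and travel as the bar key. Not to be pressed.
- round_key_top (a point): Centre of the round key's top face, 60 mm above the counter.
- square_key (a joint): Square key, 26 x 26 mm, flat top, same height, spring and travel. Not to be pressed.
- square_key_top (a point): Centre of the square key's top face, 60 mm above the counter.
- mug: White ceramic mug, 76 mm across, 92 mm tall, beside the iron. Origin: centre of its underside, z up. Leave it alone.
- jar: Amber glass jar with a steel cap, 68 mm across, 110 mm tall, beside the iron. Origin: centre of its underside, z up. Leave it alone.
- bowl: Blue ceramic bowl, 130 mm across, 60 mm tall, beside the iron. Origin: centre of its underside, z up. Leave it alone.
- shaker: Steel salt shaker, 42 mm across, 78 mm tall, beside the console. Origin: centre of its underside, z up. Leave it alone.
- egg_cup: White egg cup, 48 mm across, 50 mm tall, beside the iron. Origin: centre of its underside, z up. Leave it alone.
- spatula: Spatula with a wooden handle, lying flat on the counter between the robot and the iron, across its front. Leave it alone.

How it is judged:
By the outcome, as a careful person would: the job done as asked, in the order asked, and still so for the second after the job is handed in, with the robot touching nothing.
It also fails if it takes over 45 s, if anything falls off the work surface, if the arm or the gripper's body presses on something with over 40 N, if the wrist force passes 120 N, or if a joint passes its speed limit or range.

## Working session

There is one attempt and no reset: what is moved stays moved. The work goes in short steps, Python scripts to look and compute and a shell command to move; the robot and the scene stay as the last step left them, time stands still between calls to the robot, and variables do not carry over. Pictures are saved under pics/ and viewed, at most 10 in all, crops included, and the job is handed in when it is done.

```bash
mkdir -p pics; cat > h.py <<'E'
import numpy as np, cv2
from plant import ctrl
from scipy.spatial.transform import Rotation as R
def w(p,at,z=None):
    u,v=at; Rm=np.array(p["rotation"]); 
    if Rm.shape!=(3,3): Rm=R.from_quat(Rm).as_matrix()
    ray=Rm@np.array([(u-p["cx"])/p["fx"],(v-p["cy"])/p["fy"],1]); o=np.array(p["xyz"])
    if z is not None: return o+ray*(z-o[2])/ray[2]
    d=p["depth"][int(round(v)),int(round(u))]
    return o+ray*d
E
python3 - <<'E'
from h import *
np.set_printoptions(precision=3,suppress=True)
s=ctrl.get_state(); print(s["eef_pos"],s["tcp_rot"],s["time"],s["opening"])
ims=[]
for n in("top","scene"):
    p=ctrl.read_camera(n); ims.append(p["pixels"]); print(n,p["xyz"])
    for q in("lid_push","lid_hinge","rocker_end","rocker_pivot","bar_key_top","round_key_top","square_key_top","iron"):
        r=ctrl.tip_of(q,p)
        for k in r[:2]: print(q,round(k["score"],2),np.round(k["at"],1),w(p,k["at"]))
cv2.imwrite("pics/a.png",cv2.cvtColor(cv2.resize(np.vstack(ims),(400*1,600)),cv2.COLOR_RGB2BGR))
cv2.imwrite("pics/top.png",cv2.cvtColor(ims[0],cv2.COLOR_RGB2BGR));cv2.imwrite("pics/scene.png",cv2.cvtColor(ims[1],cv2.COLOR_RGB2BGR))
E
```

```text
[ 0.287 -0.61   0.23 ] [ 0.976  0.218 -0.    -0.001] 0.0 1.0003815878270261
top [0.405 0.091 0.896]
lid_push 0.73 [332.8 151. ] [ 0.643 -0.049  0.203]
lid_push 0.63 [384.7 247.9] [ 0.455 -0.206  0.038]
lid_hinge 0.91 [332.7 117.9] [ 0.748 -0.064  0.132]
rocker_end 0.65 [297.4 226.1] [0.499 0.01  0.066]
rocker_end 0.4 [386.8 251.3] [ 0.447 -0.208  0.046]
rocker_pivot 0.53 [300.1 221.3] [0.512 0.003 0.06 ]
bar_key_top 0.53 [269.7 210.6] [0.536 0.077 0.058]
round_key_top 0.68 [354.4 234.5] [ 0.484 -0.127  0.061]
round_key_top 0.29 [236.3 172.1] [0.645 0.167 0.005]
square_key_top 0.45 [322.6 226. ] [ 0.502 -0.051  0.059]
iron 0.95 [318.6 173. ] [ 0.591 -0.017  0.216]
scene [0.975 0.708 0.831]
lid_push 0.76 [221.  139.5] [ 0.645 -0.062  0.204]
lid_push 0.24 [258.5 148.1] [ 0.488 -0.132  0.062]
lid_hinge 0.78 [179.5 186.9] [ 0.785 -0.055  0.103]
lid_hinge 0.44 [273.9 176.2] [0.515 0.004 0.058]
rocker_end 0.72 [281.3 181. ] [0.503 0.026 0.051]
rocker_pivot 0.72 [252.8 146.6] [ 0.49  -0.166  0.046]
rocker_pivot 0.65 [274.9 175. ] [0.514 0.007 0.065]
bar_key_top 0.63 [277.8 189.4] [0.537 0.059 0.061]
round_key_top 0.66 [278.7 190.7] [0.539 0.066 0.062]
round_key_top 0.36 [258.5 149.5] [ 0.495 -0.12   0.067]
square_key_top 0.58 [265.4 163.7] [ 0.51  -0.054  0.063]
iron 0.97 [227.1 199.3] [0.681 0.022 0.065]
iron 0.35 [278.1 176.4] [0.508 0.015 0.063]
```

View pics/top.png

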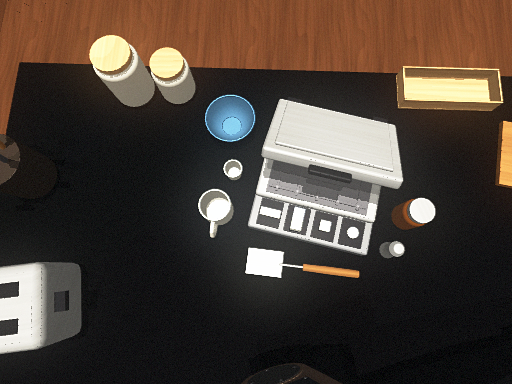

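View pics/scene.png

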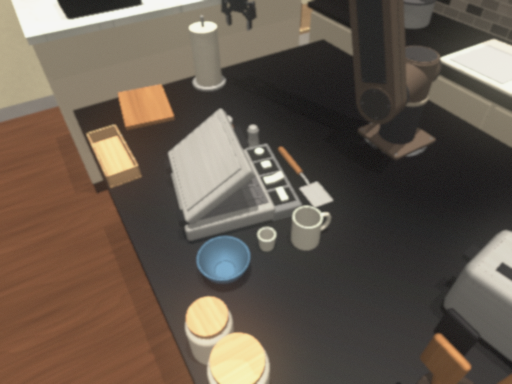

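The top picture shows the row from left to right: bar (270,212), rocker (298,219), square (325,226) and round (353,233). The lid is up and the spatula lies in front. I'll fit the iron's pose to the keys.

```bash
cat >> h.py <<'E'
np.set_printoptions(precision=4,suppress=True)
def to(xyz,yaw):
    "shift in tool axes and turn needed to bring TCP to xyz with tool x at heading yaw"
    s=ctrl.get_state(); M=R.from_quat(s["tcp_rot"]).as_matrix()
    d=M.T@(np.array(xyz)-s["eef_pos"]); t=np.degrees(np.arctan2(M[1,0],M[0,0])-yaw)
    return np.round(d*1000,1),round(t,1)
E
python3 - <<'E'
from h import *
from scipy import ndimage as nd
p=ctrl.read_camera("top"); g=p["pixels"].min(2).astype(float)
guess=dict(bar=(270,212),rocker=(298,219),square=(325,226),round=(353,233)); P=[]
for n,(u,v) in guess.items():
    c=g[v-14:v+15,u-14:u+15]; l,k=nd.label(c>130); i=l[14,14]
    cy,cx=nd.center_of_mass(l==i); at=(u-14+cx,v-14+cy); P.append(w(p,at,.06)); print(n,i,(l==i).sum(),at,P[-1])
P=np.array(P); Q=P[[0,2,3]]; ys=np.array([.102,-.034,-.102])
# least squares pose: centre c, yaw
c=Q[:,:2].mean(0); ym=ys.mean(); d=((Q[:,:2]-c)*(ys-ym)[:,None]).sum(0); print("len ratio",np.hypot(*d)/((ys-ym)**2).sum())
yv=d/np.hypot(*d); xv=np.array([yv[1],-yv[0]]); yaw=np.arctan2(xv[1],xv[0]); o=c-ym*yv+.145*xv
print("yaw",np.degrees(yaw),"origin",o, "resid",Q[:,:2]-(o-.145*xv+ys[:,None]*yv))
# lid angle from depth points on the lid's top, in iron frame
h,wd=g.shape; pts=np.array([w(p,(u,v)) for v in range(95,190,2) for u in range(255,405,2)])
x=(pts[:,:2]-o)@xv; y=(pts[:,:2]-o)@yv; m=(abs(y)<.11)&(pts[:,2]>.15)&(x>-.04)
a=np.polyfit(x[m],pts[m,2],1); r=pts[m,2]-np.polyval(a,x[m]); k=abs(r)<.012; a=np.polyfit(x[m][k],pts[m,2][k],1)
print("plane slope",a,np.arctan(a[0]),m.sum(),k.sum())
np.savez("pose.npz",o=o,xv=xv,yv=yv,yaw=yaw)
E
```

```text
bar 1 339 (np.float64(270.07964601769913), np.float64(211.79941002949852)) [0.5329 0.076  0.06  ]
rocker 5 280 (np.float64(297.3071428571429), np.float64(218.4892857142857)) [0.5185 0.0099 0.06  ]
square 8 123 (np.float64(324.8943089430894), np.float64(225.1869918699187)) [ 0.5041 -0.0566  0.06  ]
round 7 110 (np.float64(352.6181818181818), np.float64(232.11818181818182)) [ 0.4893 -0.123   0.06  ]
len ratio 0.9983544287704723
yaw -12.330980530447418 origin [ 0.6529 -0.0544] resid [[-0.0001 -0.0002]
 [ 0.0002  0.0001]
 [-0.0001  0.0001]]
plane slope [-0.6183  0.1941] -0.5537588266652151 928 928
```

```bash
cat >> h.py <<'E'
def iron(x,y,z):
    f=np.load("pose.npz"); return np.r_[f["o"]+x*f["xv"]+y*f["yv"],z]
yaw=float(np.load("pose.npz")["yaw"])
E
sed -i 's/^yaw=.*/import os\nyaw=float(np.load("pose.npz")["yaw"])/' h.py
python3 -c "
from h import *
print(to(iron(-.012,0,.30),yaw))"
python3 -m inch '[[1,0,0,-0.04,0],[1,0,0,-0.07,0],[1,0,0,-0.07,0]]'
```

```text
(array([ 558. , -355.1,  -68.7]), np.float64(37.5))
time: 1.2
eef_pos: [0.2883, -0.6135, 0.3104]
tcp_rot: [0.976, 0.218, 0.0, 0.007]
contact_force: [0.3, -0.3, 2.2]
opening: 0.603
finger_force: 0.0
```

```bash

python3 -m inch '[[1,0.16,-0.102,0,0],[1,0.16,-0.102,0,0],[1,0.16,-0.102,0,0],[1,0.16,-0.102,0,0],[1,0.16,-0.102,0,0]]' >/dev/null
python3 -m inch '[[1,0.16,-0.102,0,0],[1,0.16,-0.102,0,0],[1,0.16,-0.102,0,0],[1,0.16,-0.102,0,0],[1,0.16,-0.102,0,0]]' >/dev/null
python3 -m inch '[[1,0.16,-0.102,0,0],[1,0.16,-0.102,0,0],[1,0.16,-0.102,0,0],[1,0.16,-0.102,0,0],[1,0.16,-0.102,0,0]]' 
python3 -m inch '[[1,0.078,-0.049,0,30],[1,0.078,-0.049,0,30],[1,0.078,-0.049,0,30],[1,0.078,-0.049,0,30],[1,0.078,-0.049,0,30]]' 
python3 -c "
from h import *
print(to(iron(-.012,0,.22),yaw))"
```

```text
time: 2.45
eef_pos: [0.593, -0.1258, 0.3015]
tcp_rot: [0.976, 0.22, 0.001, -0.0]
contact_force: [-0.1, -0.9, -0.0]
opening: -0.002
finger_force: 0.0
time: 2.87
eef_pos: [0.6417, -0.0504, 0.301]
tcp_rot: [0.999, -0.043, -0.0, 0.0]
contact_force: [-0.5, 1.2, 0.1]
opening: -0.0
finger_force: 0.0
(array([-0.4,  1.5, 81. ]), np.float64(7.4))
```

```bash

python3 -m inch '[[1,0,0.001,0.03,7.4],[1,0,0.001,0.06,7.4],[1,0,0.001,0.081,7.4],[1,0,0.001,0.081,7.4]]' 
python3 -m inch '[[1,0,0,0.01,0],[1,0,0,0.02,0],[1,-0.008,0,0.03,0],[1,-0.017,0,0.039,0],[1,-0.025,0,0.05,0]]'
python3 -m inch '[[1,-0.008,0,0.012,0],[1,-0.014,0,0.025,0],[1,-0.02,0,0.038,0],[1,-0.024,0,0.05,0],[1,-0.024,0,0.05,0]]'
python3 -c "
from h import *
print(to(iron(-.065,0,.105),yaw))"
```

```text
time: 3.2
eef_pos: [0.6379, -0.0522, 0.2137]
tcp_rot: [0.994, -0.106, -0.005, -0.001]
contact_force: [-0.4, -0.1, -1.1]
opening: -0.001
finger_force: 0.0
time: 3.62
eef_pos: [0.6192, -0.0484, 0.1733]
tcp_rot: [0.994, -0.106, 0.004, 0.001]
contact_force: [2.6, -0.7, 0.8]
opening: -0.0
finger_force: 1.1
time: 4.03
eef_pos: [0.592, -0.0424, 0.1187]
tcp_rot: [0.994, -0.106, -0.001, -0.0]
contact_force: [-0.5, 0.7, -0.8]
opening: 0.006
finger_force: 0.0
(array([-2.9, -1.2, 13.7]), np.float64(0.1))
```

```bash

python3 -m inch '[[1,-0.003,0,0.004,0],[1,-0.003,0,0.008,0],[1,-0.003,0,0.012,0],[1,-0.003,0,0.014,0],[1,-0.003,0,0.014,0]]'
python3 -m inch '[[1,0,0,0.002,0],[1,0,0,0.003,0],[1,0,0,0.003,0]]'
python3 -c "
from h import *
print(to(iron(-.065,0,.105),yaw))"
```

```text
time: 4.45
eef_pos: [0.5901, -0.0419, 0.1058]
tcp_rot: [0.994, -0.106, -0.0, -0.0]
contact_force: [-0.9, 0.2, -0.6]
opening: 0.007
finger_force: 0.0
time: 4.7
eef_pos: [0.5905, -0.042, 0.105]
tcp_rot: [0.994, -0.106, -0.0, 0.0]
contact_force: [-3.6, 1.1, 7.5]
opening: 0.003
finger_force: 3.8
(array([-1.5, -1.2,  0. ]), np.float64(0.1))
```

```bash

python3 -m inch '[[1,0,0,0.002,0],[1,0,0,0.003,0],[1,0,0,0.003,0]]'
python3 -m inch '[[1,0,0,-0.02,0],[1,0,0,-0.04,0],[1,0,0,-0.06,0],[1,0,0,-0.06,0]]'
python3 - <<'E'
from h import *
p=ctrl.read_camera("scene"); cv2.imwrite("pics/s2.png",cv2.cvtColor(cv2.resize(p["pixels"][100:260,140:360],None,fx=3,fy=3),cv2.COLOR_RGB2BGR))
for y in(-.11,.11):
  pts=[]
  for x in (-.08,-.04,.0,.05): 
    # project model point at z=.105 and read its measured height
    M=np.array(p["rotation"]); M=M if M.shape==(3,3) else R.from_quat(M).as_matrix()
    c=M.T@(iron(x,y,.105)-p["xyz"]); at=(p["fx"]*c[0]/c[2]+p["cx"],p["fy"]*c[1]/c[2]+p["cy"]); pts.append(w(p,at)[2])
  print(y,np.array(pts))
print(to(iron(-.165,.034,.085),yaw))
E
```

```text
time: 4.95
eef_pos: [0.5906, -0.042, 0.1049]
tcp_rot: [0.994, -0.106, -0.001, 0.0]
contact_force: [-11.2, 2.8, 19.6]
opening: 0.0
finger_force: 9.9
time: 5.28
eef_pos: [0.5933, -0.0426, 0.1654]
tcp_rot: [0.994, -0.106, 0.005, 0.001]
contact_force: [0.9, 0.4, 0.5]
opening: -0.002
finger_force: 0.0
-0.11 [0.1934 0.1061 0.108  0.1058]
0.11 [0.0999 0.106  0.1044 0.1057]
(array([-103.7,  -35.5,   77.5]), np.float64(0.1))
```

View pics/s2.png

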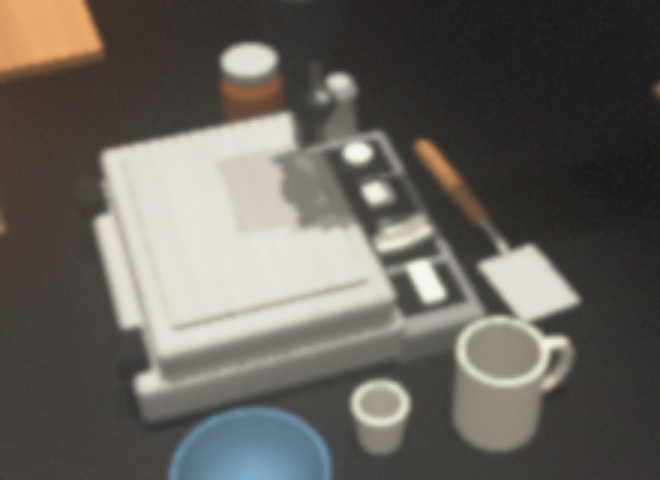

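The lid is flat: its top reads about 105 mm across its width. Next, the rocker.

```bash

python3 -m inch '[[1,-0.035,-0.012,0,0],[1,-0.07,-0.024,0,0],[1,-0.1035,-0.0355,0,0],[1,-0.1035,-0.0355,0.03,0],[1,-0.1035,-0.0355,0.06,0]]'
python3 -m inch '[[1,0,0,0.015,0],[1,0,0,0.0175,0],[1,0,0,0.0175,0]]'
python3 - <<'E'
from h import *
print(to(iron(-.164,.034,.058),yaw))
p=ctrl.read_camera("top"); cv2.imwrite("pics/t3.png",cv2.cvtColor(cv2.resize(p["pixels"][150:270,220:400],None,fx=4,fy=4,interpolation=cv2.INTER_CUBIC),cv2.COLOR_RGB2BGR))
E
```

```text
time: 5.75
eef_pos: [0.4965, 0.0155, 0.1009]
tcp_rot: [0.994, -0.105, 0.003, 0.0]
contact_force: [-0.0, -0.5, -0.9]
opening: -0.002
finger_force: 0.0
time: 6.0
eef_pos: [0.495, 0.0149, 0.0806]
tcp_rot: [0.994, -0.106, -0.002, -0.0]
contact_force: [0.3, 0.3, 0.3]
opening: 0.003
finger_force: 0.0
(array([ 5.2,  0. , 22.6]), np.float64(0.1))
```

View pics/t3.png

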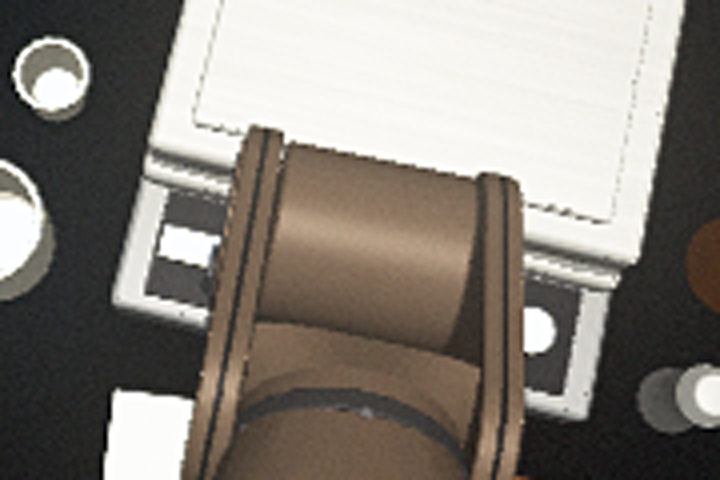

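The arm hides the tool here. The bar and round keys, at (190,243) and (537,330), are untouched. I'll go by the pose fit and feel for the rocker.

```bash

python3 -m inch '[[1,0.004,0,0.004,0],[1,0.004,0,0.008,0],[1,0.004,0,0.012,0],[1,0.004,0,0.016,0],[1,0.004,0,0.018,0]]'
python3 -m inch '[[1,0,0,0.002,0],[1,0,0,0.004,0],[1,0,0,0.006,0],[1,0,0,0.006,0]]'
python3 -c "
from h import *
print(to(iron(-.164,.034,.058),yaw))"
```

```text
time: 6.47
eef_pos: [0.5005, 0.0137, 0.0647]
tcp_rot: [0.994, -0.106, -0.0, -0.0]
contact_force: [-0.3, -0.8, 2.5]
opening: 0.002
finger_force: 1.2
time: 6.8
eef_pos: [0.5003, 0.0138, 0.0584]
tcp_rot: [0.994, -0.106, -0.0, -0.0]
contact_force: [-0.3, 0.1, 0.5]
opening: -0.002
finger_force: 0.0
(array([-0.4,  0.1,  0.4]), np.float64(0.1))
```

```bash

python3 -m inch '[[1,0,0,0.001,0],[1,0,0,0.002,0],[1,0,0,0.003,0],[1,0,0,0.003,0]]'
python3 -c "
from h import *
print(to(iron(-.164,.034,.058),yaw))"
```

```text
time: 7.13
eef_pos: [0.5007, 0.0138, 0.0578]
tcp_rot: [0.994, -0.106, -0.001, 0.0]
contact_force: [-7.7, 0.4, 13.2]
opening: -0.002
finger_force: 6.9
(array([-0.8,  0.1, -0.2]), np.float64(0.2))
```

13 N at 57.8 mm is the rocker's hard stop. I'll lift and check it with the scene camera.

```bash

python3 -m inch '[[1,0,0,-0.02,0],[1,0,0,-0.04,0],[1,0,0,-0.08,0],[1,0,0,-0.08,0]]'
python3 - <<'E'
from h import *
p=ctrl.read_camera("scene"); cv2.imwrite("pics/s4.png",cv2.cvtColor(cv2.resize(p["pixels"][125:225,220:320],None,fx=5,fy=5,interpolation=cv2.INTER_CUBIC),cv2.COLOR_RGB2BGR))
print(to(iron(-.145,.102,.068),yaw))
E
```

```text
time: 7.47
eef_pos: [0.5054, 0.013, 0.1432]
tcp_rot: [0.994, -0.106, 0.007, 0.0]
contact_force: [1.7, 0.0, 1.4]
opening: 0.001
finger_force: 0.0
(array([ 14.1, -67.7,  72.8]), np.float64(0.1))
```

View pics/s4.png

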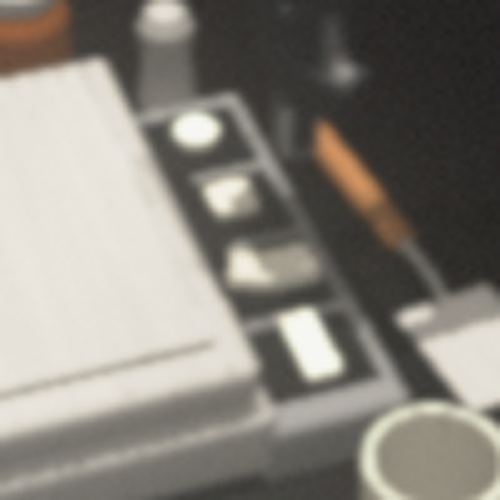

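The rocker (270,262) has tipped over: its far half is now raised and its near half is level. Next, the bar key.

```bash

python3 -m inch '[[1,0.009,-0.034,0,0],[1,0.017,-0.068,0,0],[1,0.017,-0.068,0.02,0],[1,0.017,-0.068,0.05,0],[1,0.017,-0.068,0.065,0]]'
python3 -m inch '[[1,0,0,0,0],[1,0,0,0,0]]'
python3 -c "
from h import *
print(to(iron(-.145,.102,.060),yaw))"
```

```text
time: 7.93
eef_pos: [0.5297, 0.0774, 0.0671]
tcp_rot: [0.994, -0.106, -0.002, 0.0]
contact_force: [-1.2, -0.6, -0.1]
opening: 0.001
finger_force: 0.0
time: 8.1
eef_pos: [0.5303, 0.0767, 0.0691]
tcp_rot: [0.994, -0.106, -0.002, 0.0]
contact_force: [0.4, 0.8, 1.7]
opening: -0.003
finger_force: 0.0
(array([ 2.8, -0.1,  9.1]), np.float64(0.1))
```

```bash

python3 -m inch '[[1,0.002,0,0.003,0],[1,0.002,0,0.006,0],[1,0.002,0,0.008,0],[1,0.002,0,0.013,0],[1,0.002,0,0.0175,0]]'
python3 -m inch '[[1,0,0,0,0],[1,0,0,0,0],[1,0,0,0,0],[1,0,0,0,0],[1,0,0,0,0]]'
```

```text
time: 8.52
eef_pos: [0.5348, 0.076, 0.0544]
tcp_rot: [0.994, -0.106, 0.002, -0.0]
contact_force: [0.7, 0.1, 5.5]
opening: -0.006
finger_force: 2.6
time: 8.93
eef_pos: [0.5347, 0.0761, 0.0543]
tcp_rot: [0.994, -0.106, 0.002, -0.0]
contact_force: [1.4, -0.6, 5.7]
opening: -0.002
finger_force: 2.5
```

```bash

python3 -m inch '[[1,0,0,0.003,0],[1,0,0,0.003,0],[1,0,0,0.003,0],[1,0,0,0.003,0],[1,0,0,0.003,0]]'
```

```text
time: 9.35
eef_pos: [0.5349, 0.0761, 0.0538]
tcp_rot: [0.994, -0.106, 0.001, 0.0]
contact_force: [-5.3, -1.1, 18.9]
opening: -0.007
finger_force: 9.7
```

Force rose from 5.7 to 19 N over 0.5 mm, so the key is at its hard stop. It has been held about half a second, so I'll release it.

```bash

python3 -m inch '[[1,0,0,-0.03,0],[1,0,0,-0.07,0],[1,0,0,-0.1,0],[1,0,0,-0.13,0],[1,0,0,-0.13,0]]'
python3 -m inch '[[1,-0.1,0.03,0,0],[1,-0.1,0.03,0,0],[1,-0.1,0.03,0,0],[1,-0.1,0.03,0,0]]'
python3 - <<'E'
from h import *
p=ctrl.read_camera("scene"); cv2.imwrite("pics/s5.png",cv2.cvtColor(cv2.resize(p["pixels"][90:270,140:360],None,fx=3.3,fy=3.3,interpolation=cv2.INTER_CUBIC),cv2.COLOR_RGB2BGR))
E
```

```text
time: 9.77
eef_pos: [0.5367, 0.0762, 0.1868]
tcp_rot: [0.994, -0.106, 0.005, -0.0]
contact_force: [1.2, -0.3, 0.8]
opening: 0.001
finger_force: 0.0
time: 10.1
eef_pos: [0.4243, 0.0684, 0.1773]
tcp_rot: [0.994, -0.106, -0.003, 0.0]
contact_force: [0.7, 0.6, -0.2]
opening: 0.0
finger_force: 0.0
```

View pics/s5.png

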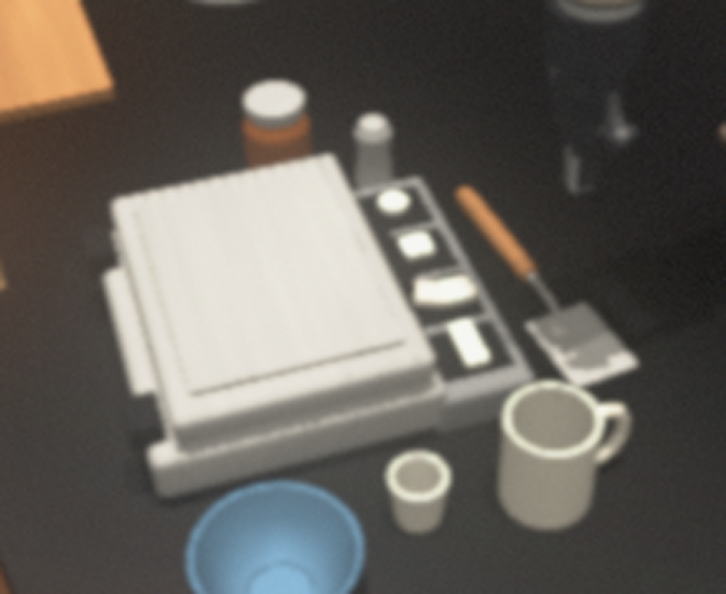

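The lid is shut, the rocker (445,290) is on, the bar key (468,342) is back up, and nothing round the iron has moved. The gripper is clear at (590,160).

```bash
python3 -c "
from plant import ctrl
print(ctrl.sign_off())"
```

```text
the job is handed in; nothing more can be done
None
```

I shut the lid, switched the rocker on, and pressed, held and released the bar key in that order, then handed the job in at about 10 s; the bar key was down roughly 0.8 s in all (about 0.4 s of it hard against its stop), a little over the half second asked.

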